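Fill the empty place of a stirrer bank and switch the drive over to it

TASK

Stand the spare dark reagent bottle upright in the one empty cell of the four-place stirrer bank and let go of it. Then press the key in front of that cell fully down by feel, without forcing it, so that it stays latched down and the key that was down pops up. Press no other key, and leave the other bottles and glassware where they stand.

Things in the scene. Friction and masses are not known exactly. Their poses are not given: they have to be found in the camera images.
- bank: Grey plinth of the stirrer bank, 160 (x) x 326 (y) x 12 mm, fixed; origin: centre of its underside; x points from the key side (near the robot) to the back, y along the row. 55 mm high service box along the back, low end cheeks. Glassware stands behind it. The four keys are interlocked: on its way down a key lets the one that was latched spring up.
- module_a: One of four equal places side by side on the plinth, 75 mm apart, in an order that varies; 148 x 73 mm, axes as the bank's, origin: centre of its underside, 12 mm over the bench. In front (x -75 to -5 mm) a panel sloping 30 degrees down to the robot (22 to 62 mm high) with one key; behind (centre x +37 mm) an open square bottle cell.
- cell_a (a point): Centre of the cell floor of module_a, 30 mm above the module's underside. The cell is 61 mm square inside, its walls rise 16 mm over this floor. Empty, or holds one bottle.
- key_a_top (a point): Centre of the top face of the white key of module_a (36 mm along the slope x 34 mm wide; moves with the key). Key up: 26 mm off the panel. Its z axis is the panel's outward normal, 30 degrees from vertical, leaning to the robot; the key is pressed straight along minus that axis.
- key_a (a joint): Key travel in m: 0 up, grows when pressed. Pressed past its latching depth it stays down there by itself; let go sooner it springs up. That depth cannot be seen and varies by key, 9 to 18 mm; a rubber stop lies about 1 mm beyond. Takes 2 to 8 N, then at the stop some 16 N more per mm: press until the stop is felt; over 30 N breaks it.
- module_b: One of four equal places side by side on the plinth, 75 mm apart, in an order that varies; 148 x 73 mm, axes as the bank's, origin: centre of its underside, 12 mm over the bench. In front (x -75 to -5 mm) a panel sloping 30 degrees down to the robot (22 to 62 mm high) with one key; behind (centre x +37 mm) an open square bottle cell.
- cell_b (a point): Centre of the cell floor of module_b, 30 mm above the module's underside. The cell is 61 mm square inside, its walls rise 16 mm over this floor. Empty, or holds one bottle.
- key_b_top (a point): Centre of the top face of the white key of module_b (36 mm along the slope x 34 mm wide; moves with the key). Key up: 26 mm off the panel. Its z axis is the panel's outward normal, 30 degrees from vertical, leaning to the robot; the key is pressed straight along minus that axis.
- key_b (a joint): Key travel in m: 0 up, grows when pressed. Pressed past its latching depth it stays down there by itself; let go sooner it springs up. That depth cannot be seen and varies by key, 9 to 18 mm; a rubber stop lies about 1 mm beyond. Takes 2 to 8 N, then at the stop some 16 N more per mm: press until the stop is felt; over 30 N breaks it.
- module_c: One of four equal places side by side on the plinth, 75 mm apart, in an order that varies; 148 x 73 mm, axes as the bank's, origin: centre of its underside, 12 mm over the bench. In front (x -75 to -5 mm) a panel sloping 30 degrees down to the robot (22 to 62 mm high) with one key; behind (centre x +37 mm) an open square bottle cell.
- cell_c (a point): Centre of the cell floor of module_c, 30 mm above the module's underside. The cell is 61 mm square inside, its walls rise 16 mm over this floor. Empty, or holds one bottle.
- key_c_top (a point): Centre of the top face of the white key of module_c (36 mm along the slope x 34 mm wide; moves with the key). Key up: 26 mm off the panel. Its z axis is the panel's outward normal, 30 degrees from vertical, leaning to the robot; the key is pressed straight along minus that axis.
- key_c (a joint): Key travel in m: 0 up, grows when pressed. Pressed past its latching depth it stays down there by itself; let go sooner it springs up. That depth cannot be seen and varies by key, 9 to 18 mm; a rubber stop lies about 1 mm beyond. Takes 2 to 8 N, then at the stop some 16 N more per mm: press until the stop is felt; over 30 N breaks it.
- module_d: One of four equal places side by side on the plinth, 75 mm apart, in an order that varies; 148 x 73 mm, axes as the bank's, origin: centre of its underside, 12 mm over the bench. In front (x -75 to -5 mm) a panel sloping 30 degrees down to the robot (22 to 62 mm high) with one key; behind (centre x +37 mm) an open square bottle cell.
- cell_d (a point): Centre of the cell floor of module_d, 30 mm above the module's underside. The cell is 61 mm square inside, its walls rise 16 mm over this floor. Empty, or holds one bottle.
- key_d_top (a point): Centre of the top face of the white key of module_d (36 mm along the slope x 34 mm wide; moves with the key). Key up: 26 mm off the panel. Its z axis is the panel's outward normal, 30 degrees from vertical, leaning to the robot; the key is pressed straight along minus that axis.
- key_d (a joint): Key travel in m: 0 up, grows when pressed. Pressed past its latching depth it stays down there by itself; let go sooner it springs up. That depth cannot be seen and varies by key, 9 to 18 mm; a rubber stop lies about 1 mm beyond. Takes 2 to 8 N, then at the stop some 16 N more per mm: press until the stop is felt; over 30 N breaks it.
- bottle_1: Small dark reagent bottle, 51 mm diameter, 93 mm tall, straight-sided up to about 55 mm, shoulder above, 28 mm cap; 0.1 to 0.2 kg; origin: centre of its underside, z up. Three of the four equal bottles stand in cells, the fourth stands on the bench.
- bottle_2: Small dark reagent bottle, 51 mm diameter, 93 mm tall, straight-sided up to about 55 mm, shoulder above, 28 mm cap; 0.1 to 0.2 kg; origin: centre of its underside, z up. Three of the four equal bottles stand in cells, the fourth stands on the bench.
- bottle_3: Small dark reagent bottle, 51 mm diameter, 93 mm tall, straight-sided up to about 55 mm, shoulder above, 28 mm cap; 0.1 to 0.2 kg; origin: centre of its underside, z up. Three of the four equal bottles stand in cells, the fourth stands on the bench.
- bottle_4: Small dark reagent bottle, 51 mm diameter, 93 mm tall, straight-sided up to about 55 mm, shoulder above, 28 mm cap; 0.1 to 0.2 kg; origin: centre of its underside, z up. Three of the four equal bottles stand in cells, the fourth stands on the bench.
- dropper: Pale dropper bottle with a pointed nozzle, 51 mm diameter, 143 mm tall, on the bench; bystander; origin: centre of its underside.
- indicator: Small pale screw-cap bottle, 47 mm diameter, 79 mm tall, on the bench; bystander; origin: centre of its underside.
Not all that is in view belongs to the job. What is shaped like the bottle_4 but blue or red is not meant.

How it is judged:
By the outcome, as a careful person would: the job done as asked, in the order asked, and still so for the second after the job is handed in, with the robot touching nothing.
It also fails if it takes over 45 s, if anything falls off the work surface, if the arm or the gripper's body presses on something with over 40 N, if the wrist force passes 120 N, or if a joint passes its speed limit or range.

ROBOT

A 6-joint arm with a two-finger parallel gripper is mounted at the origin on a cart in front of the work surface, level with it; the furniture and walls round the work are solid. World frame = base frame: x ahead of the robot, y to its left, z up, the work surface at z = 0. Lengths are in m, angles in rad, forces in N, time in s.
With the tool pointing down it reaches from about 0.35 to 0.775 m from the base axis. Payload 5.5 kg.
Tool frame: the origin (TCP) lies at the very end of the fingers, on their centre line; the grasp point (between the pads) lies 19 mm behind it (env.grip_depth is the distance from the TCP to the grasp point, in m); z points along the fingers, y is the direction in which the jaws open and shut (so a half turn about z gives the same grasp; the last joint's range is limited). The gripper opens to 85 mm and grips with 20 to 120 N. Pads are 22 mm wide; open, the fingers measure 114 mm over their backs; the gripper's body (76 mm by 85 mm) begins 54 mm behind the grasp point. The pads swing forward as they close: fully open they stand 13 mm farther back than shut.
Start: joints at [1.056, 0.313, 0.046, 1.304, 0, 1.431], TCP at [0.211, 0.535, 0.231] pointing down, gripper open.
Joint ranges: [-2.76, 2.76], [-0.86, 1.69], [-1.03, 1.26], [-2.2, 2.34], [-1.47, 1.5], [-3.14, 3.14]. Speed limits (rad/s): [2.57, 2.57, 3.14, 3.14, 3.14, 3.14].

INTERFACE

Orientations are given as a unit quaternion [w, x, y, z].
In Python, from workcell import env gives the robot as it stands.
- The arm moves only by the tool step_arm, never from a script. Its argument "series" is a list of rows, each a list of 3 entries, a list of its own where there are three numbers: the shift along the world's x, y, z in cm, then the turn about the world's z in rad, then the closure in counts, from 0 (fully open) to 255 (shut). A call has 1 to 5 rows; each row is the pose to reach, as a shift and turn from the pose measured when the call began; what a row does not reach only later rows make up. A row lasts 1/8 s, in which the tool goes at most 62.5 mm and 10.7 degrees, less where a joint would pass 70% of its speed; a pose out of reach is approached as far as the arm can. A call with a gripper value outside its range is refused whole. The fingers move at their own pace and stop on an object; "newtons" is the grip in N (left out, the last holds). Time passes only in rows, so rows that repeat a pose let the fingers close. It gives the time, the measured TCP pose, the force and the opening at its end, in the units of the state.
- env.get_state(): the state, without advancing time (a new reading comes with each control period).
- env.read_camera(name): name is "scene" or "top"; returns a dict with "frame" (420x560x3 uint8, red, green, blue), "vertical_fov" (degrees; the focal length in pixels is half the picture's height over the tangent of half this angle, whatever the lens; pixels are square), "cx", "cy" (the principal point, pixels), "camera_from_world" (4x4, takes a point from world to camera coordinates). Camera axes: x right, y down, z forward; pixel columns grow to the right and rows downward; lengths in m; the calibration is good to about 2 mm. A picture is of the moment at which its call begins. There is no depth.
- env.hand_in(): hands the job in, once; it reports no verdict.
The state is a dict: "clock": time; "joint_pos": joint angles; "qvel": joint speeds; "tau": joint torques, N m; "tcp_pos": TCP position; "orientation": TCP orientation; "wrist_force": force on the tool from outside, world axes, zero at the start; "ft_torque": the same for the moment, N m; "finger_gap": finger opening in m.
Only numpy, scipy, OpenCV 4.12 (cv2) and the standard library are available. Lean on these libraries where they do the work, as an engineer would, in place of code of your own. Each camera call takes 0.05 s, during which the arm holds its last target.

## Working session

There is one attempt and no reset: what is moved stays moved. The work goes in short steps, Python scripts to look and compute and a tool call to move; the robot and the scene stay as the last step left them, time stands still between calls to the robot, and variables do not carry over. Pictures are saved under pics/ and viewed, and the job is handed in when it is done.

Besides the shell and the picture viewer there is one more tool, called after "Emit:" as name(argument=value, ...), one argument or row to a line, values as JSON. step_arm: Moves the arm, as the interface text tells. Its arguments: {"type":"object","properties":{"series":{"type":"array"},"newtons":{"type":"number"}},"required":["series"]}

```bash
ls; mkdir -p pics; cat > h.py <<'E'
import numpy as np, cv2
from workcell import env
def cam(n,save=None):
    c=env.read_camera(n)
    if save: cv2.imwrite('pics/'+save,c['frame'][:,:,::-1])
    return c
def K(c):
    f=c['frame'].shape[0]/2/np.tan(np.radians(c['vertical_fov'])/2); return f,c['cx'],c['cy']
def proj(c,p):
    f,cx,cy=K(c); q=c['camera_from_world']@np.append(p,1); return np.array([f*q[0]/q[2]+cx,f*q[1]/q[2]+cy])
def back(c,uv,z):
    f,cx,cy=K(c); T=c['camera_from_world']; R=T[:3,:3]; o=-R.T@T[:3,3]
    d=R.T@np.array([(uv[0]-cx)/f,(uv[1]-cy)/f,1]); return o+d*(z-o[2])/d[2]
def crop(c,x0,y0,x1,y1,k,name):
    cv2.imwrite('pics/'+name,cv2.resize(c['frame'][y0:y1,x0:x1,::-1],None,fx=k,fy=k,interpolation=cv2.INTER_CUBIC))
E
python3 - <<'E'
from h import *
for n in('scene','top'):
    c=cam(n,n+'0.png'); T=c['camera_from_world']; print(n,K(c),(-T[:3,:3].T@T[:3,3]).round(3),T[:3,:3].round(2).tolist())
print(env.get_state())
E
```

```text
pics
scene (np.float64(397.6534745735794), 283.7567473103923, 209.30595937501806) [ 0.197 -0.521  0.631] [[0.89, -0.46, 0.01], [-0.29, -0.58, -0.76], [0.35, 0.67, -0.65]]
top (np.float64(496.69308459556737), 283.2103507126339, 199.82956538040287) [0.293 0.056 1.213] [[0.01, -1.0, 0.02], [-0.99, -0.01, -0.16], [0.16, -0.02, -0.99]]
{'clock': 0.1, 'joint_pos': array([ 1.05640998e+00,  3.13937428e-01,  4.50782810e-02,  1.30359262e+00,
       -2.94437717e-05,  1.43116183e+00]), 'qvel': array([-0.00112289, -0.00160685,  0.0024162 ,  0.0007674 ,  0.00019501,
        0.00041561]), 'tau': array([ 3.54047923e-03, -4.81726313e+01,  2.99242991e+01,  1.27356540e-02,
       -7.28108535e-05, -2.23484795e-05]), 'tcp_pos': array([0.21028105, 0.53467556, 0.23048529]), 'orientation': array([-2.51933646e-04,  1.86281323e-01,  9.82496098e-01, -7.88587398e-04]), 'wrist_force': array([ 0.31083464, -1.41494168, -0.24063395]), 'ft_torque': array([-0.00022689,  0.05387038, -0.01544556]), 'finger_gap': 0.08560994210544887}
```

View pics/scene0.png

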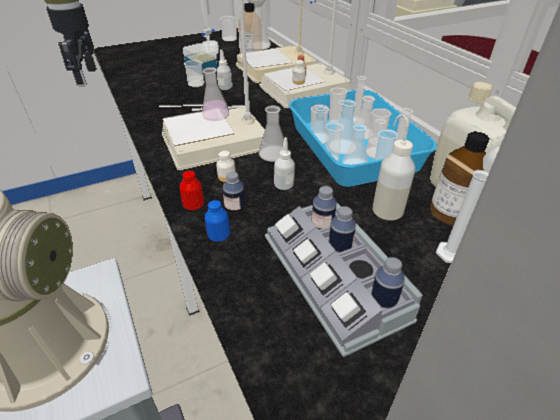

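View pics/top0.png

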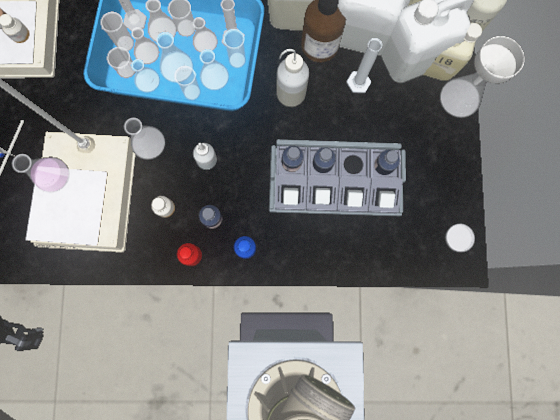

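The dark bottle on the bench (top 210,217; scene 233,190) fits the description. The red one (189,254) and blue one (245,247) have its shape but the wrong colour, and the pale ones (163,207 and 204,155) are the bystanders. The empty cell is third from the left, at top (353,165). I'll enlarge both areas to confirm.

```bash
python3 - <<'E'
from h import *
c=cam('top'); crop(c,140,130,270,270,5,'t_b.png'); crop(c,262,130,412,220,5,'t_k.png')
c=cam('scene'); crop(c,160,130,310,250,5,'s_b.png'); crop(c,260,180,420,350,4,'s_k.png')
E
```

```text
(no output)
```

View pics/t_b.png

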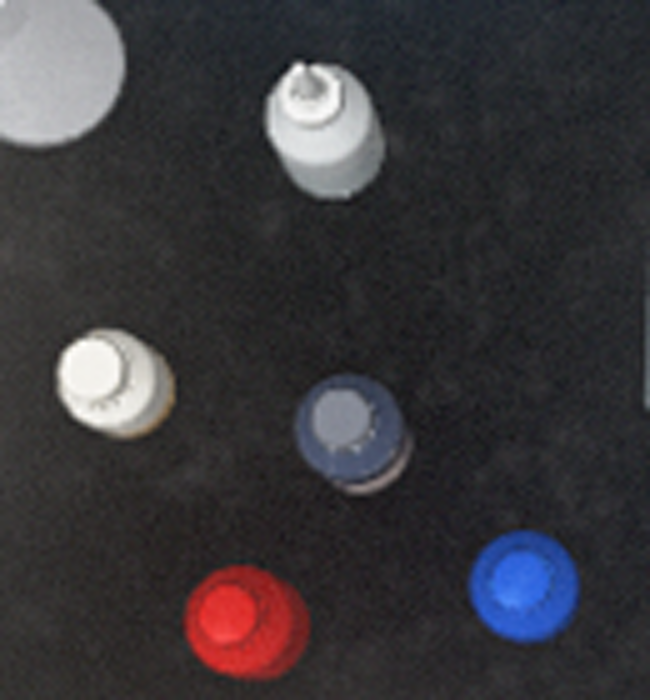

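View pics/t_k.png

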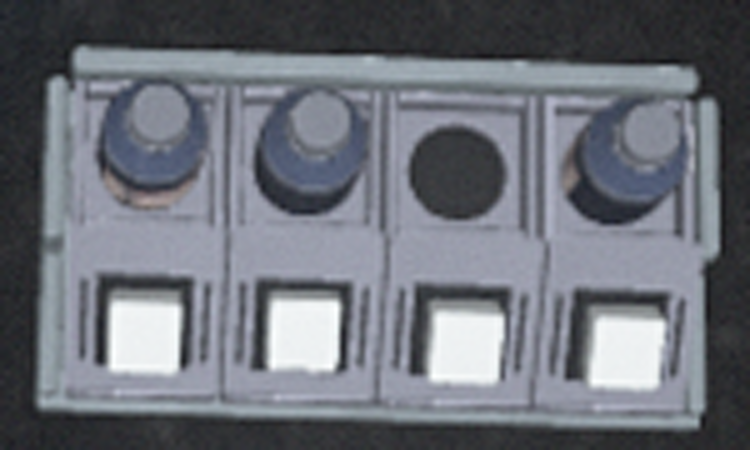

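View pics/s_b.png

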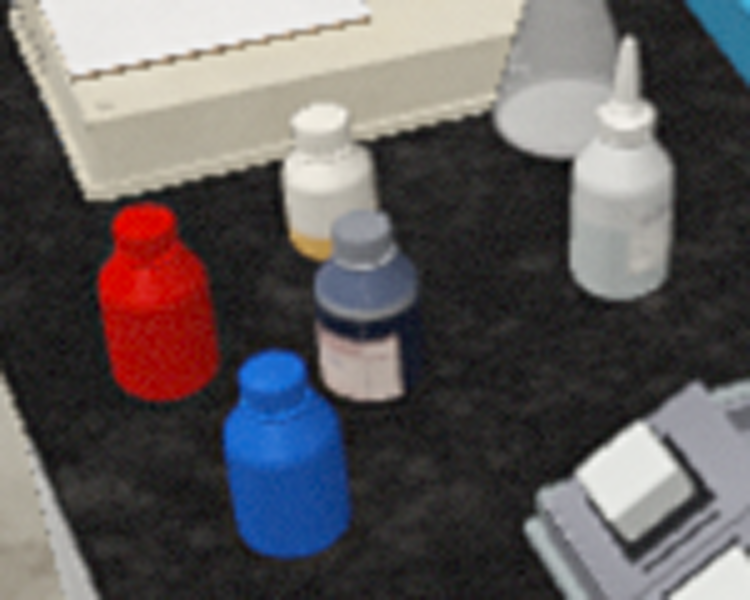

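View pics/s_k.png

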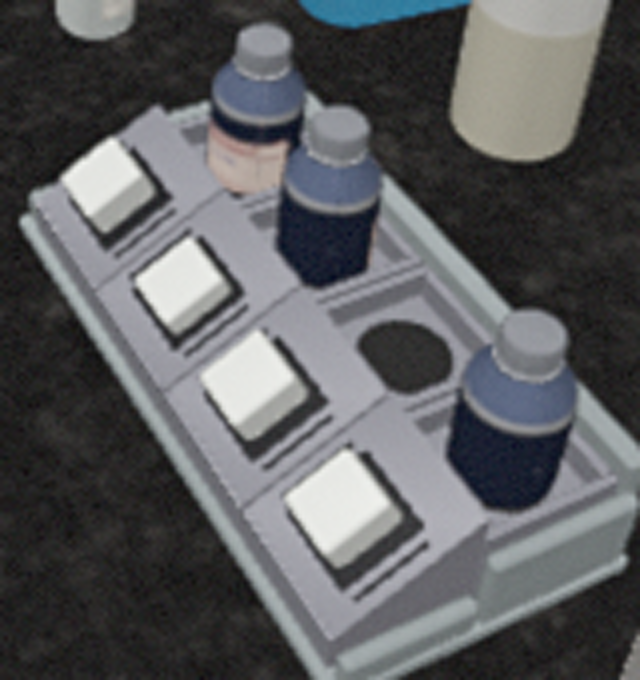

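The crops confirm it: the only loose dark bottle has its cap at top (208.6,213.6) and scene (232.4,174.4). The empty cell's hole is at top (353.4,164.4) and scene (361.3,269.3). The key in front of that cell is third from the left, and the second one looks lower than the others, so it's probably the latched one. Next I'll fit the poses.

```bash
cat > fit.py <<'E'
from h import *
from scipy.optimize import least_squares
ct=cam('top'); cs=cam('scene')
T=lambda x,y:(x/5+262,y/5+130); S=lambda x,y:(x/4+260,y/4+180)
# model pts in bank frame (x,y,z)
s=[37.5+0,0,0]
obs=[(ct,T(457,172),(37,-37.5,42)),(cs,S(405,357),(37,-37.5,42))]
for k,(y) in enumerate((75/1,0,-75)):
    obs.append((ct,T(*[(222,398),(380,403),(537,408)][k]),(-75,y,34)))
    obs.append((ct,T(*[(225,235),(385,238),(545,243)][k]),(-5,y,74)))
    obs.append((cs,S(*[(97,285),(165,385),(245,502)][k]),(-75,y,34)))
for k,y in((1,0),(2,-75)): obs.append((cs,S(*[(0,0),(298,290),(385,405)][k]),(-5,y,74)))
def W(p,m):
    c,s=np.cos(p[2]),np.sin(p[2]); m=np.array(m)/1000; return np.array([p[0]+c*m[0]-s*m[1],p[1]+s*m[0]+c*m[1],m[2]])
r=lambda p:np.concatenate([proj(c,W(p,m))-uv for c,uv,m in obs])
f=least_squares(r,[.5,0,0],loss='soft_l1'); p=f.x
if __name__=='__main__':
    print(p, np.degrees(p[2])); print(r(p).reshape(-1,2).round(1).tolist())
    print('cell',W(p,(37,-37.5,42)))
    # key top centre, up: panel mid x=-40,z=54 + 26 n
    kc=(-40-13,-37.5,54+26*.866); print('key',W(p,kc), proj(ct,W(p,kc)),proj(cs,W(p,kc)))
    for y in(112.5,37.5,-37.5,-112.5): print([proj(c,W(p,(-53,y,76.5))).round(1) for c in(ct,cs)])
    # bottle triangulate
    def tri(a,b,h):
        g=least_squares(lambda q:np.concatenate([proj(ct,q)-a,proj(cs,q)-b]),[.4,.2,h]); return g.x.round(4),g.fun.round(1)
    print('spare',tri((208.6,213.6),(232.4,174.4),.093), back(ct,(208.6,213.6),.093),back(cs,(232.4,174.4),.093))
    for n,uv,h in(('red',(185.6,252.6),.093),('blue',(244.4,246),.093),('ind',(158.4,203.8),.079),('drop',(202,146.4),.143)): print(n,back(ct,uv,h).round(3))
E
python3 fit.py
```

```text
[ 0.53450552 -0.10008228 -0.01913985] -1.0966325624712272
[[-0.1, -0.4], [0.0, 0.2], [-0.5, -0.7], [0.6, -0.1], [-0.4, 1.3], [-1.0, -0.8], [0.5, 0.3], [-0.1, 2.0], [-1.3, -0.9], [0.4, 0.2], [-0.3, 2.1], [-0.4, -0.3], [0.0, -1.4]]
cell [ 0.57078104 -0.13828355  0.042     ]
key [ 0.48079752 -0.13656106  0.076516  ] [355.55259678 198.34784814] [322.55620687 273.38377468]
[array([291.1, 196.4]), array([285.6, 223. ])]
[array([323.4, 197.4]), array([302.8, 246.5])]
[array([355.6, 198.3]), array([322.6, 273.4])]
[array([387.6, 199.3]), array([345.3, 304.4])]
spare (array([0.4408, 0.2006, 0.0935]), array([ 0.2, -0.6, -0.6,  0.1])) [0.4394756  0.20100016 0.093     ] [0.44247274 0.20108974 0.093     ]
red [0.351 0.25  0.093]
blue [0.367 0.119 0.093]
ind [0.463 0.318 0.079]
drop [0.583 0.214 0.143]
```

Both views agree to about 3 mm. The spare is at (0.441, 0.201), the empty cell at (0.571, -0.138) and the up key's top at (0.481, -0.137, 0.077). I'll turn the jaws to about 45° so the fingers come down over the cell's corners, clear of the neighbouring bottles and the panel.

Emit:
step_arm(
  series=[
    [[5,-7,0],-0.15,0],
    [[9,-13,0],-0.3,0],
    [[13,-19,0],-0.43,0],
    [[17,-24.5,0],-0.43,0],
    [[20,-29,0],-0.43,0],
  ],
  newtons=40,
)

```text
clock: 0.92
tcp_pos: [0.3888, 0.2762, 0.2312]
orientation: [0.0, 0.391, 0.92, 0.0]
wrist_force: [0.2, 1.0, 0.3]
finger_gap: 0.085
```

```bash
cat > st.py <<'E'
from h import *
s=env.get_state(); q=s['orientation']; w,x,y,z=q
print(s['clock'],'tcp',s['tcp_pos'].round(4),'az',round(float(np.arctan2(1-2*(x*x+z*z),2*(x*y-w*z))),3),'F',s['wrist_force'].round(2),'gap',round(s['finger_gap'],4))
import sys
if len(sys.argv)>1:
    print('shift cm',((np.array(eval(sys.argv[1]))-s['tcp_pos'])*100).round(2))
E
python3 st.py "(.441,.2008,.024)"
```

```text
0.925 tcp [0.3888 0.2762 0.2312] az 0.766 F [0.19 1.02 0.27] gap 0.085
shift cm [  5.22  -7.54 -20.72]
```

Emit:
step_arm(
  series=[
    [[5.2,-7.5,0],0,0],
    [[5.2,-7.5,-4],0,0],
    [[5.2,-7.5,-9],0,0],
    [[5.2,-7.5,-9],0,0],
  ],
)

```text
clock: 1.42
tcp_pos: [0.4377, 0.1998, 0.138]
orientation: [-0.003, 0.392, 0.92, -0.002]
wrist_force: [-1.2, -0.8, 0.5]
finger_gap: 0.085
```

```bash
python3 st.py "(.441,.2008,.024)"; python3 - <<'E'
from h import *
c=cam('scene'); crop(c,150,40,330,260,3,'s1.png'); c=cam('top'); crop(c,140,130,270,270,4,'t1.png')
E
```

```text
1.425 tcp [0.4377 0.1998 0.138 ] az 0.765 F [-1.2 -0.8  0.5] gap 0.085
shift cm [  0.33   0.1  -11.4 ]
```

View pics/s1.png

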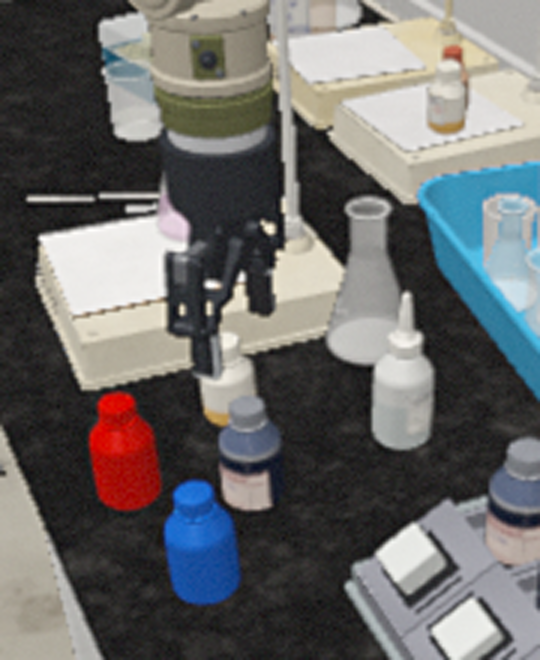

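The gripper is above the spare, with the bottle's cap at crop (247,412) under the fingers. Coming down.

Emit:
step_arm(
  series=[
    [[0.3,0.1,0],0,0],
    [[0.3,0.1,-3],0,0],
    [[0.3,0.1,-7],0,0],
    [[0.3,0.1,-11.2],0,0],
    [[0.3,0.1,-11.2],0,0],
  ],
)

```text
clock: 2.15
tcp_pos: [0.4425, 0.2026, 0.0293]
orientation: [-0.001, 0.391, 0.92, -0.001]
wrist_force: [-0.2, -0.2, -0.3]
finger_gap: 0.0853
```

```bash
python3 st.py "(.441,.2008,.024)"; python3 - <<'E'
from h import *
c=cam('scene'); crop(c,160,80,310,250,4,'s2.png')
E
```

```text
2.15 tcp [0.4425 0.2026 0.0293] az 0.768 F [-0.18 -0.21 -0.25] gap 0.0853
shift cm [-0.15 -0.18 -0.53]
```

View pics/s2.png

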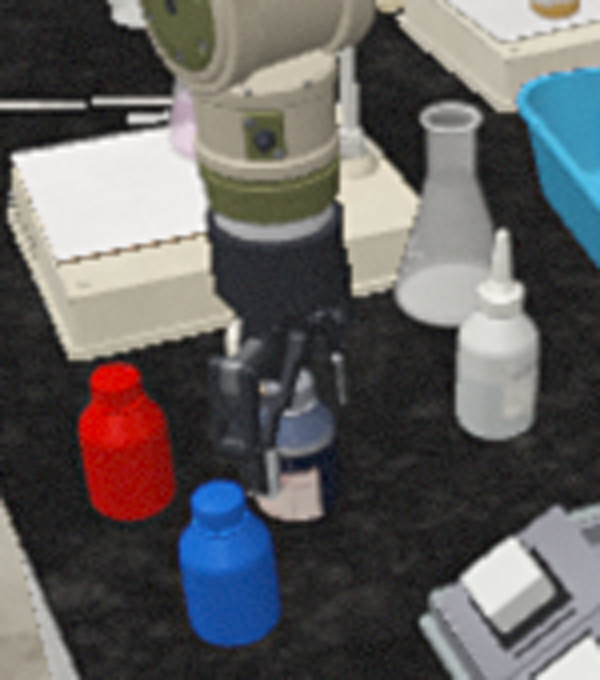

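The open jaws straddle the bottle at crop (295,440) and nothing else is close. I'll settle, then close.

Emit:
step_arm(
  series=[
    [[-0.15,-0.15,-0.5],0,0],
    [[-0.15,-0.15,-0.5],0,60],
    [[-0.15,-0.15,-0.5],0,130],
    [[-0.15,-0.15,-0.5],0,200],
    [[-0.15,-0.15,-0.5],0,200],
  ],
  newtons=40,
)

```text
clock: 2.82
tcp_pos: [0.4436, 0.2018, 0.0273]
orientation: [0.001, 0.391, 0.92, 0.001]
wrist_force: [-1.8, 0.1, 6.9]
finger_gap: 0.0487
```

```bash
python3 st.py "(.441,.2008,.024)"
```

```text
2.825 tcp [0.4436 0.2018 0.0273] az 0.768 F [-1.77  0.1   6.88] gap 0.0487
shift cm [-0.26 -0.1  -0.33]
```

Gripped, with the gap at 48.7 mm. There's a 7 N upward force, probably the pads swinging forward and pressing the bottle onto the bench. Lifting to check.

Emit:
step_arm(
  series=[
    [[0,0,0.3],0,200],
    [[0,0,2],0,200],
    [[0,0,5],0,200],
    [[0,0,5],0,200],
  ],
)

```text
clock: 3.32
tcp_pos: [0.4454, 0.2022, 0.0793]
orientation: [0.003, 0.391, 0.92, 0.002]
wrist_force: [0.5, 0.7, -2.0]
finger_gap: 0.0481
```

```bash
python3 st.py; python3 - <<'E'
from h import *
c=cam('scene'); crop(c,160,60,310,250,4,'s3.png')
E
```

```text
3.325 tcp [0.4454 0.2022 0.0793] az 0.767 F [ 0.47  0.74 -2.03] gap 0.0481
```

View pics/s3.png

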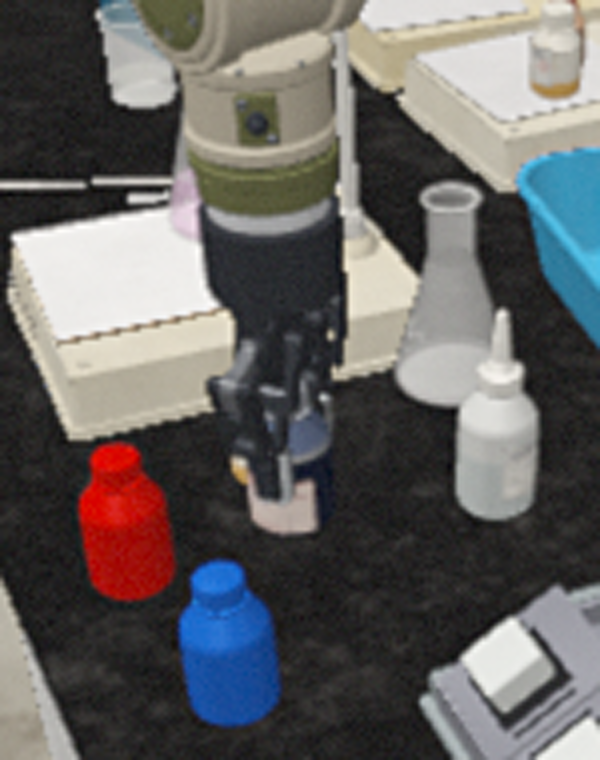

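The bottle came up clear of the bench (bottom at crop ~(280,530)) and upright. I'll carry it high over to the cell.

Emit:
step_arm(
  series=[
    [[0,0,5],0,200],
    [[1,-3,10],0,200],
    [[3,-8,12.5],0,200],
    [[5,-13.5,12.5],0,200],
    [[7,-19,12.5],0,200],
  ],
)

```text
clock: 4.0
tcp_pos: [0.5146, 0.0104, 0.2022]
orientation: [0.001, 0.391, 0.921, 0.001]
wrist_force: [0.4, 0.3, -2.4]
finger_gap: 0.0481
```

Emit:
step_arm(
  series=[
    [[2,-5.5,0],0,200],
    [[4,-10,0],0,200],
    [[5.6,-15,0],0,200],
    [[5.6,-15,0],0,200],
    [[5.6,-15,0],0,200],
  ],
)

```text
clock: 4.62
tcp_pos: [0.5696, -0.1393, 0.2004]
orientation: [-0.0, 0.391, 0.92, 0.002]
wrist_force: [-0.3, 0.5, -2.8]
finger_gap: 0.048
```

```bash
python3 st.py "(.5713,-.1388,.10)"
```

```text
4.625 tcp [ 0.5696 -0.1393  0.2004] az 0.767 F [-0.33  0.53 -2.8 ] gap 0.048
shift cm [  0.17   0.05 -10.04]
```

Emit:
step_arm(
  series=[
    [[0.2,0.05,-3],0,200],
    [[0.2,0.05,-7],0,200],
    [[0.2,0.05,-10],0,200],
    [[0.2,0.05,-10],0,200],
  ],
)

```text
clock: 5.12
tcp_pos: [0.5689, -0.1363, 0.0977]
orientation: [-0.004, 0.39, 0.921, 0.002]
wrist_force: [0.1, -0.2, -1.5]
finger_gap: 0.0482
```

```bash
python3 st.py "(.5713,-.1388,.069)"; python3 - <<'E'
from h import *
c=cam('scene'); crop(c,280,150,430,300,5,'s4.png'); c=cam('top'); crop(c,262,80,412,220,5,'t4.png')
E
```

```text
5.125 tcp [ 0.5689 -0.1363  0.0977] az 0.769 F [ 0.1  -0.19 -1.45] gap 0.0482
shift cm [ 0.24 -0.25 -2.87]
```

View pics/s4.png

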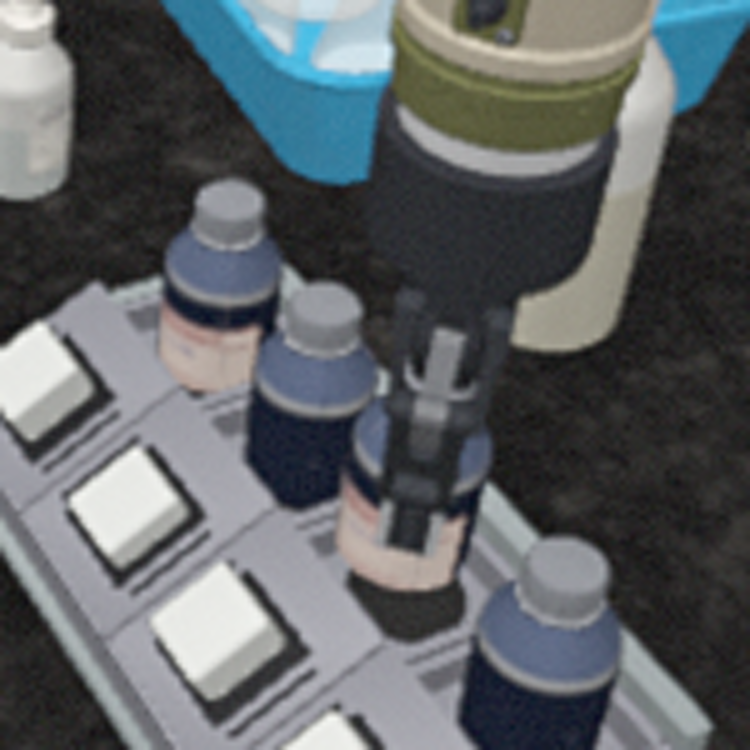

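View pics/t4.png

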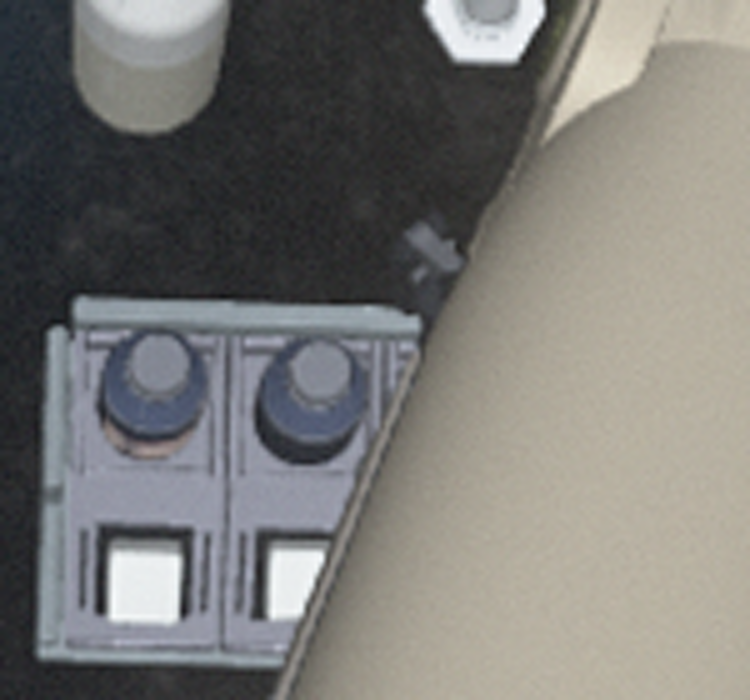

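The bottle hangs right over the empty cell (bottom at scene crop (400,590), hole at (405,605)), and the neighbours are clear. I'll centre it and lower gently.

Emit:
step_arm(
  series=[
    [[0.2,-0.25,0],0,200],
    [[0.2,-0.25,-0.7],0,200],
    [[0.2,-0.25,-1.4],0,200],
    [[0.2,-0.25,-1.4],0,200],
  ],
)

```text
clock: 5.72
tcp_pos: [0.5729, -0.1401, 0.0862]
orientation: [-0.001, 0.39, 0.921, 0.002]
wrist_force: [0.2, 0.4, -1.7]
finger_gap: 0.0482
```

```bash
python3 st.py "(.5713,-.1388,.069)"; python3 - <<'E'
from h import *
c=cam('scene'); crop(c,280,150,430,300,5,'s5.png')
tcp=env.get_state()['tcp_pos']; b=tcp+[-.0008,.0008,-.027]
t=np.linspace(0,6.28,100); P=np.array([proj(c,b+[.0255*np.cos(a),.0255*np.sin(a),0]) for a in t]); print('bottom ellipse crop: x',((P[:,0].min()-280)*5,(P[:,0].max()-280)*5),'lowest',(P[:,1].max()-150)*5)
E
```

```text
5.725 tcp [ 0.5729 -0.1401  0.0862] az 0.769 F [ 0.2   0.36 -1.67] gap 0.0482
shift cm [-0.16  0.13 -1.72]
bottom ellipse crop: x (np.float64(350.4539348930436), np.float64(485.1724258695805)) lowest 618.747593121303
```

View pics/s5.png

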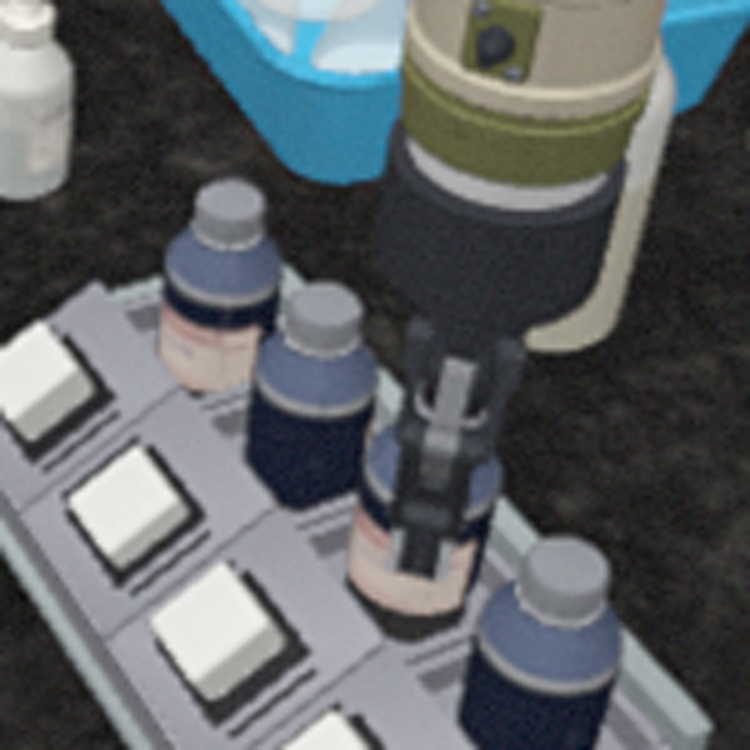

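The projected bottle bottom matches the picture. Lowering the rest of the way.

Emit:
step_arm(
  series=[
    [[-0.15,0.1,0],0,200],
    [[-0.15,0.1,-0.5],0,200],
    [[-0.15,0.1,-1],0,200],
    [[-0.15,0.1,-1.4],0,200],
    [[-0.15,0.1,-1.4],0,200],
  ],
)

```text
clock: 6.4
tcp_pos: [0.5713, -0.1391, 0.072]
orientation: [-0.001, 0.39, 0.921, 0.002]
wrist_force: [0.5, 0.1, -2.5]
finger_gap: 0.0485
```

```bash
python3 st.py "(.5713,-.1388,.069)"
```

```text
6.4 tcp [ 0.5713 -0.1391  0.072 ] az 0.769 F [ 0.49  0.08 -2.47] gap 0.0485
shift cm [ 0.    0.03 -0.3 ]
```

Emit:
step_arm(
  series=[
    [[0,0,-0.15],0,200],
    [[0,0,-0.3],0,200],
    [[0,0,-0.3],0,200],
  ],
)

```text
clock: 6.78
tcp_pos: [0.5714, -0.1391, 0.0695]
orientation: [-0.001, 0.39, 0.921, 0.002]
wrist_force: [-1.1, -0.3, 1.8]
finger_gap: 0.0484
```

```bash
python3 st.py "(.5713,-.1388,.069)"
```

```text
6.775 tcp [ 0.5714 -0.1391  0.0695] az 0.769 F [-1.11 -0.25  1.8 ] gap 0.0484
shift cm [-0.01  0.03 -0.05]
```

It touched the floor: the force went from -2.5 to +1.8 N. Opening partway to let go.

Emit:
step_arm(
  series=[
    [[0,0,0],0,120],
    [[0,0,0],0,80],
    [[0,0,0],0,60],
    [[0,0,0],0,60],
  ],
)

```text
clock: 7.28
tcp_pos: [0.5715, -0.1392, 0.0695]
orientation: [-0.001, 0.39, 0.921, 0.002]
wrist_force: [-0.0, 0.5, -1.1]
finger_gap: 0.0651
```

```bash
python3 st.py; python3 - <<'E'
from h import *
c=cam('scene'); crop(c,280,150,430,300,5,'s6.png')
E
```

```text
7.275 tcp [ 0.5715 -0.1392  0.0695] az 0.769 F [-0.02  0.54 -1.11] gap 0.0651
```

View pics/s6.png

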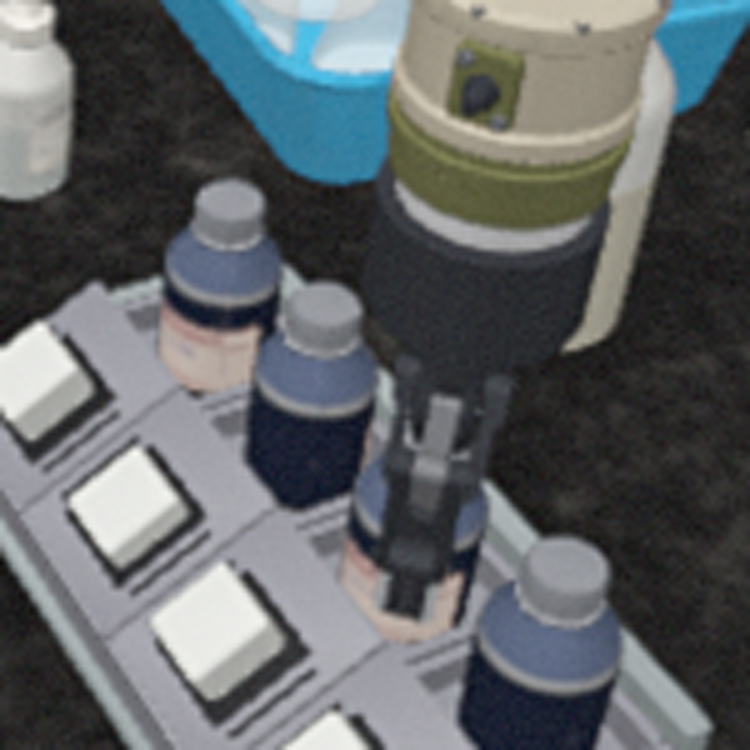

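The bottle is seated in the cell (base at crop (405,640)) and released, with the gap at 65 mm. Going straight up, slowly at first.

Emit:
step_arm(
  series=[
    [[0,0,1],0,60],
    [[0,0,3],0,60],
    [[0,0,6],0,60],
    [[0,0,10],0,60],
    [[0,0,12],0,60],
  ],
)

```text
clock: 7.95
tcp_pos: [0.5726, -0.1395, 0.1928]
orientation: [0.001, 0.39, 0.921, 0.002]
wrist_force: [-0.5, 0.2, 0.3]
finger_gap: 0.0653
```

Emit:
step_arm(
  series=[
    [[-4,0,0.5],0,120],
    [[-9,0,0.5],0,200],
    [[-9,0,0.5],0,255],
    [[-9,0,0.5],0,255],
  ],
  newtons=60,
)

```text
clock: 8.45
tcp_pos: [0.4833, -0.1399, 0.1989]
orientation: [0.002, 0.391, 0.921, 0.002]
wrist_force: [-0.8, -0.7, -0.5]
finger_gap: -0.0002
```

```bash
python3 st.py "(.475,-.1365,.10)"; python3 - <<'E'
from h import *
c=cam('scene'); crop(c,260,80,430,350,2.9,'s7.png')
E
```

```text
8.45 tcp [ 0.4833 -0.1399  0.1989] az 0.768 F [-0.81 -0.69 -0.51] gap -0.0002
shift cm [-0.83  0.34 -9.89]
```

View pics/s7.png

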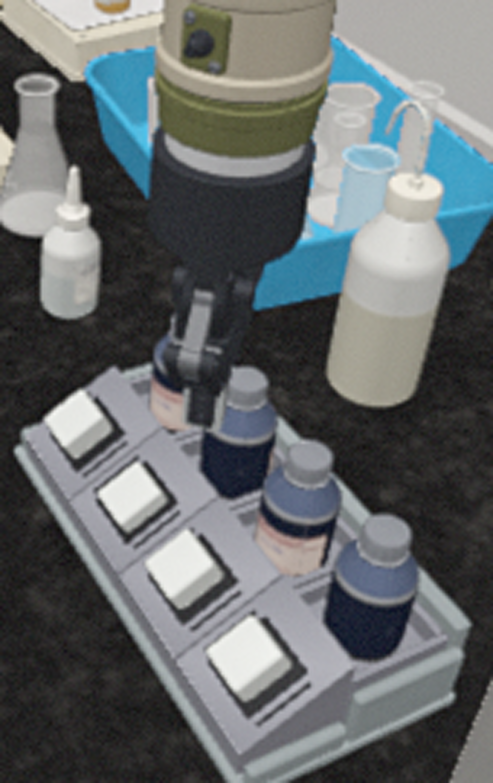

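The spare stands upright in its cell at crop (300,510), and all four bottles look level. With the fingers shut, I'll turn the jaws along the row so a straight fingertip edge meets the key, then move above and in front of key 3.

Emit:
step_arm(
  series=[
    [[-1,0.3,-1],0.18,255],
    [[-2,0.3,-2],0.36,255],
    [[-2.1,0.3,-4],0.54,255],
    [[-2.1,0.3,-6],0.72,255],
    [[-2.1,0.3,-8],0.784,255],
  ],
)

```text
clock: 9.12
tcp_pos: [0.4642, -0.1374, 0.1182]
orientation: [0.002, 0.007, 1.0, 0.002]
wrist_force: [-0.3, 0.0, -0.1]
finger_gap: -0.0002
```

Emit:
step_arm(
  series=[
    [[0,0,0],0,255],
    [[0,0,0],0,255],
  ],
)

```text
clock: 9.38
tcp_pos: [0.4654, -0.1377, 0.1188]
orientation: [0.002, 0.008, 1.0, 0.002]
wrist_force: [-0.1, -0.1, 0.0]
finger_gap: -0.0004
```

```bash
python3 st.py "(.4625,-.1365,.0895)"; python3 - <<'E'
from h import *
c=cam('scene'); crop(c,260,130,430,350,3.5,'s8.png')
E
```

```text
9.375 tcp [ 0.4654 -0.1377  0.1188] az 1.555 F [-0.13 -0.09  0.03] gap -0.0004
shift cm [-0.29  0.12 -2.93]
```

View pics/s8.png

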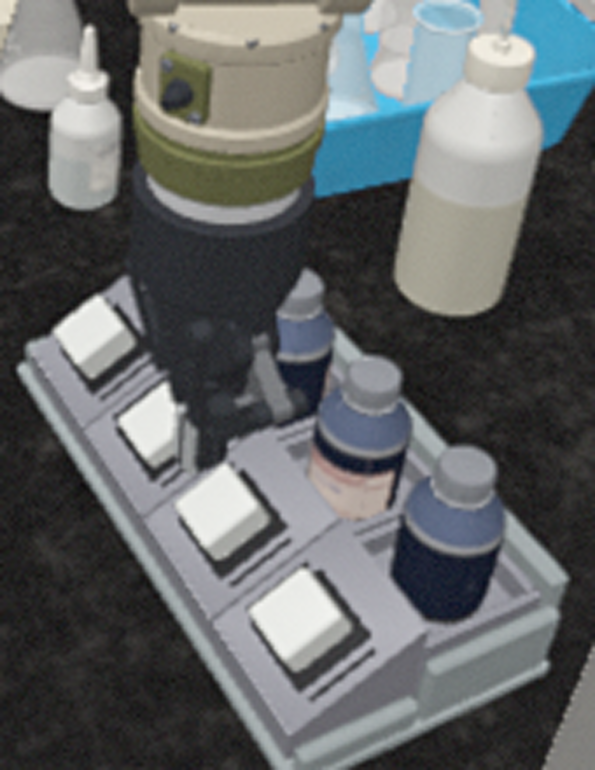

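The closed fingertips are above key 3 (crop (200,465) against the key top at (222,512)), and the bottles are clear. Lowering to just off the key.

Emit:
step_arm(
  series=[
    [[-0.2,0.1,-1],0,255],
    [[-0.2,0.1,-2],0,255],
    [[-0.2,0.1,-2.6],0,255],
    [[-0.2,0.1,-2.6],0,255],
  ],
)

```text
clock: 9.93
tcp_pos: [0.4628, -0.1365, 0.0923]
orientation: [0.002, 0.008, 1.0, 0.002]
wrist_force: [-1.1, -0.7, 0.2]
finger_gap: -0.0001
```

```bash
cat >> st.py <<'E'
n=np.array([-.5,.0096,.866]); k=np.array([.470,-.1366,.0765])
d=s['tcp_pos']-k; print('off along n mm',round(d@n*1000,2),'perp',((d-n*(d@n))*1000).round(1),'Fn',round(s['wrist_force']@n,2))
E
python3 st.py;  python3 - <<'E'
from h import *
c=cam('scene'); crop(c,280,210,360,300,7,'s9.png')
E
```

```text
9.925 tcp [ 0.4628 -0.1365  0.0923] az 1.555 F [-1.13 -0.71  0.18] gap -0.0001
off along n mm 17.34 perp [ 1.4 -0.   0.8] Fn 0.71
```

View pics/s9.png

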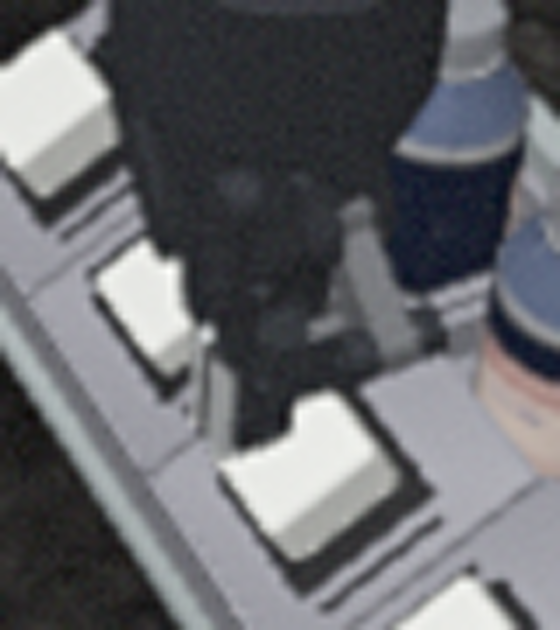

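The tips sit just above the middle of key 3 (crop ~(270,430)). Now I'll move in along the key's axis and watch the force.

Emit:
step_arm(
  series=[
    [[0.3,0,-0.52],0,255],
    [[0.5,0,-0.87],0,255],
    [[0.6,0,-1.04],0,255],
    [[0.6,0,-1.04],0,255],
  ],
)

```text
clock: 10.48
tcp_pos: [0.4691, -0.1366, 0.0822]
orientation: [0.002, 0.008, 1.0, 0.002]
wrist_force: [0.0, -0.3, 0.1]
finger_gap: 0.0002
```

```bash
python3 st.py
```

```text
10.475 tcp [ 0.4691 -0.1366  0.0822] az 1.556 F [ 0.01 -0.29  0.1 ] gap 0.0002
off along n mm 5.35 perp [ 1.8 -0.   1. ] Fn 0.08
```

Emit:
step_arm(
  series=[
    [[0.1,0,-0.17],0,255],
    [[0.2,0,-0.35],0,255],
    [[0.2,0,-0.35],0,255],
  ],
)

```text
clock: 10.85
tcp_pos: [0.4711, -0.1365, 0.0785]
orientation: [0.002, 0.008, 1.0, 0.002]
wrist_force: [0.7, -0.3, -0.1]
finger_gap: -0.0004
```

Emit:
step_arm(
  series=[
    [[0.05,0,-0.09],0,255],
    [[0.1,0,-0.17],0,255],
    [[0.1,0,-0.17],0,255],
  ],
)

```text
clock: 11.22
tcp_pos: [0.4721, -0.1365, 0.0768]
orientation: [0.002, 0.008, 1.0, 0.002]
wrist_force: [-0.2, -0.2, 0.3]
finger_gap: 0.0002
```

```bash
python3 st.py
```

```text
11.225 tcp [ 0.4721 -0.1365  0.0768] az 1.556 F [-0.16 -0.25  0.27] gap 0.0002
off along n mm -0.79 perp [1.7 0.1 1. ] Fn 0.31
```

Emit:
step_arm(
  series=[
    [[0.05,0,-0.09],0,255],
    [[0.1,0,-0.17],0,255],
    [[0.1,0,-0.17],0,255],
  ],
)

```text
clock: 11.6
tcp_pos: [0.473, -0.1365, 0.0751]
orientation: [0.002, 0.008, 1.0, 0.002]
wrist_force: [-0.6, 0.0, 1.5]
finger_gap: 0.0004
```

Emit:
step_arm(
  series=[
    [[0.05,0,-0.09],0,255],
    [[0.1,0,-0.17],0,255],
    [[0.1,0,-0.17],0,255],
  ],
)

```text
clock: 11.98
tcp_pos: [0.474, -0.1366, 0.0734]
orientation: [0.002, 0.008, 1.0, 0.002]
wrist_force: [-0.8, 1.0, 1.8]
finger_gap: -0.0003
```

```bash
python3 st.py
```

```text
11.975 tcp [ 0.474  -0.1366  0.0734] az 1.556 F [-0.78  1.    1.81] gap -0.0003
off along n mm -4.72 perp [1.7 0.1 1. ] Fn 1.97
```

Contact came about 2 mm ago, at roughly 2 N. The stop can't be closer than about 10 mm of travel, so I'll do 2 mm steps first and then finer ones.

Emit:
step_arm(
  series=[
    [[0.05,0,-0.09],0,255],
    [[0.1,0,-0.17],0,255],
    [[0.1,0,-0.17],0,255],
  ],
)

```text
clock: 12.35
tcp_pos: [0.4751, -0.1366, 0.0716]
orientation: [0.002, 0.008, 1.0, 0.002]
wrist_force: [-0.4, 0.1, 2.2]
finger_gap: 0.0005
```

Emit:
step_arm(
  series=[
    [[0.05,0,-0.09],0,255],
    [[0.1,0,-0.17],0,255],
    [[0.1,0,-0.17],0,255],
  ],
)

```text
clock: 12.72
tcp_pos: [0.4761, -0.1366, 0.0699]
orientation: [0.002, 0.008, 1.0, 0.002]
wrist_force: [-0.5, -0.2, 2.4]
finger_gap: -0.0002
```

```bash
python3 st.py
```

```text
12.725 tcp [ 0.4761 -0.1366  0.0699] az 1.556 F [-0.53 -0.18  2.38] gap -0.0002
off along n mm -8.76 perp [1.7 0.1 1. ] Fn 2.33
```

About 6 mm of travel so far at 2.3 N. Continuing in 1 mm steps.

Emit:
step_arm(
  series=[
    [[0.05,0,-0.09],0,255],
    [[0.05,0,-0.09],0,255],
  ],
)

```text
clock: 12.98
tcp_pos: [0.4765, -0.1366, 0.069]
orientation: [0.002, 0.008, 1.0, 0.002]
wrist_force: [-1.3, 0.2, 4.3]
finger_gap: 0.0002
```

Emit:
step_arm(
  series=[
    [[0.05,0,-0.09],0,255],
    [[0.05,0,-0.09],0,255],
  ],
)

```text
clock: 13.22
tcp_pos: [0.477, -0.1366, 0.0682]
orientation: [0.002, 0.008, 1.0, 0.002]
wrist_force: [-1.1, -0.8, 5.0]
finger_gap: -0.0001
```

Emit:
step_arm(
  series=[
    [[0.05,0,-0.09],0,255],
    [[0.05,0,-0.09],0,255],
  ],
)

```text
clock: 13.48
tcp_pos: [0.4776, -0.1366, 0.0672]
orientation: [0.002, 0.008, 1.0, 0.002]
wrist_force: [-1.4, -0.6, 3.6]
finger_gap: 0.0
```

Emit:
step_arm(
  series=[
    [[0.05,0,-0.09],0,255],
    [[0.05,0,-0.09],0,255],
  ],
)

```text
clock: 13.72
tcp_pos: [0.4782, -0.1367, 0.0663]
orientation: [0.002, 0.008, 1.0, 0.002]
wrist_force: [-2.1, 0.7, 5.4]
finger_gap: 0.0
```

Emit:
step_arm(
  series=[
    [[0.05,0,-0.09],0,255],
    [[0.05,0,-0.09],0,255],
  ],
)

```text
clock: 13.98
tcp_pos: [0.4787, -0.1367, 0.0653]
orientation: [0.002, 0.008, 1.0, 0.002]
wrist_force: [-1.2, -0.2, 4.1]
finger_gap: 0.0001
```

```bash
python3 st.py
```

```text
13.975 tcp [ 0.4787 -0.1367  0.0653] az 1.556 F [-1.21 -0.2   4.08] gap 0.0001
off along n mm -14.05 perp [1.6 0.1 1. ] Fn 4.14
```

Emit:
step_arm(
  series=[
    [[0.05,0,-0.09],0,255],
    [[0.05,0,-0.09],0,255],
  ],
)

```text
clock: 14.22
tcp_pos: [0.4793, -0.1367, 0.0643]
orientation: [0.002, 0.008, 1.0, 0.002]
wrist_force: [-2.4, -0.1, 2.5]
finger_gap: -0.0004
```

Emit:
step_arm(
  series=[
    [[0.05,0,-0.09],0,255],
    [[0.05,0,-0.09],0,255],
  ],
)

```text
clock: 14.48
tcp_pos: [0.4799, -0.1367, 0.0632]
orientation: [0.002, 0.008, 1.0, 0.002]
wrist_force: [-1.2, -0.1, 1.0]
finger_gap: 0.0002
```

The force fell to about 1.5 N. I haven't felt a stop, so I'll continue in smaller steps.

Emit:
step_arm(
  series=[
    [[0.03,0,-0.05],0,255],
    [[0.03,0,-0.05],0,255],
  ],
)

```text
clock: 14.72
tcp_pos: [0.4802, -0.1365, 0.0624]
orientation: [0.002, 0.008, 1.0, 0.002]
wrist_force: [-0.5, -0.9, 0.1]
finger_gap: 0.0001
```

Emit:
step_arm(
  series=[
    [[0.03,0,-0.05],0,255],
    [[0.03,0,-0.05],0,255],
  ],
)

```text
clock: 14.98
tcp_pos: [0.4805, -0.1365, 0.062]
orientation: [0.002, 0.008, 1.0, 0.002]
wrist_force: [-0.8, 0.3, 1.2]
finger_gap: 0.0003
```

```bash
python3 st.py
```

```text
14.975 tcp [ 0.4805 -0.1365  0.062 ] az 1.556 F [-0.83  0.29  1.23] gap 0.0003
off along n mm -17.84 perp [1.6 0.3 0.9] Fn 1.49
```

```bash
python3 - <<'E'
from h import *
c=cam('scene'); crop(c,260,200,370,310,7,'s10.png')
E
```

```text
(no output)
```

View pics/s10.png

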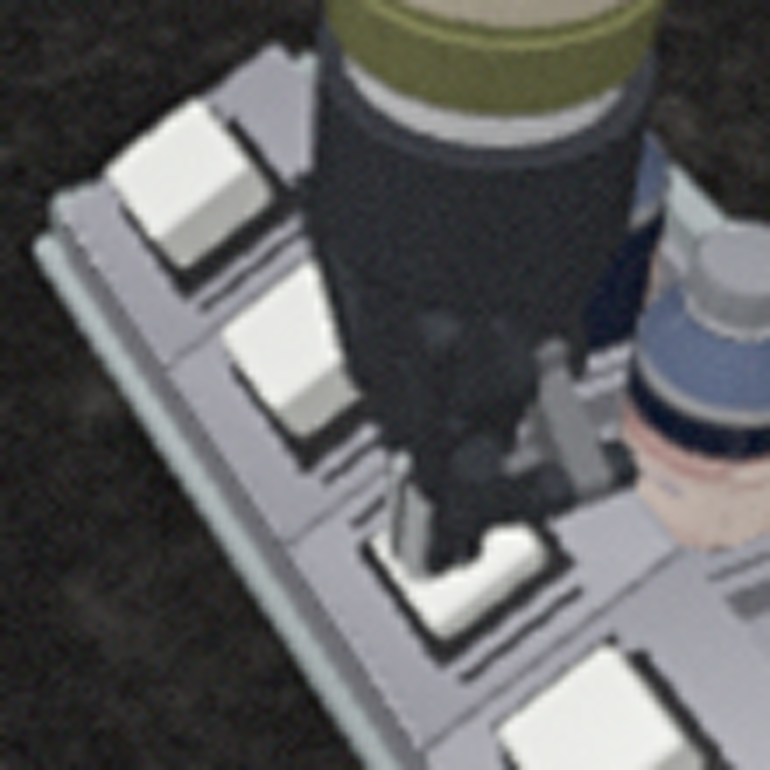

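Key 3 is deep (crop (470,590)) with the tip still on it. Key 2 looks raised, with a taller front face than before, so it has probably popped up. I'll carry on until I feel the stop.

Emit:
step_arm(
  series=[
    [[0.03,0,-0.05],0,255],
    [[0.03,0,-0.05],0,255],
  ],
)

```text
clock: 15.28
tcp_pos: [0.4807, -0.1365, 0.0616]
orientation: [0.002, 0.008, 1.0, 0.002]
wrist_force: [-2.0, 0.6, 3.4]
finger_gap: 0.0002
```

Emit:
step_arm(
  series=[
    [[0.03,0,-0.05],0,255],
    [[0.03,0,-0.05],0,255],
  ],
)

```text
clock: 15.52
tcp_pos: [0.481, -0.1365, 0.0611]
orientation: [0.002, 0.008, 1.0, 0.002]
wrist_force: [-2.2, -1.0, 3.7]
finger_gap: -0.0001
```

Emit:
step_arm(
  series=[
    [[0.03,0,-0.05],0,255],
    [[0.03,0,-0.05],0,255],
  ],
)

```text
clock: 15.78
tcp_pos: [0.4812, -0.1365, 0.0607]
orientation: [0.002, 0.008, 1.0, 0.002]
wrist_force: [-2.2, 0.4, 6.0]
finger_gap: -0.0003
```

Emit:
step_arm(
  series=[
    [[0.03,0,-0.05],0,255],
    [[0.03,0,-0.05],0,255],
  ],
)

```text
clock: 16.02
tcp_pos: [0.4813, -0.1365, 0.0605]
orientation: [0.002, 0.008, 1.0, 0.002]
wrist_force: [-3.6, 1.3, 6.5]
finger_gap: 0.0001
```

```bash
python3 st.py
```

```text
16.025 tcp [ 0.4813 -0.1365  0.0605] az 1.556 F [-3.55  1.32  6.48] gap 0.0001
off along n mm -19.54 perp [1.5 0.2 0.9] Fn 7.4
```

The force is climbing and the motion is slowing, so the stop is beginning. One or two more steps.

Emit:
step_arm(
  series=[
    [[0.04,0,-0.07],0,255],
    [[0.04,0,-0.07],0,255],
  ],
)

```text
clock: 16.27
tcp_pos: [0.4815, -0.1365, 0.0602]
orientation: [0.001, 0.008, 1.0, 0.002]
wrist_force: [-4.8, -0.3, 8.3]
finger_gap: 0.0002
```

Emit:
step_arm(
  series=[
    [[0.04,0,-0.07],0,255],
    [[0.04,0,-0.07],0,255],
  ],
)

```text
clock: 16.52
tcp_pos: [0.4815, -0.1366, 0.0601]
orientation: [0.001, 0.008, 1.0, 0.002]
wrist_force: [-5.3, 0.3, 9.8]
finger_gap: -0.0002
```

```bash
python3 st.py
```

```text
16.525 tcp [ 0.4815 -0.1366  0.0601] az 1.556 F [-5.32  0.26  9.81] gap -0.0002
off along n mm -19.96 perp [1.5 0.2 0.9] Fn 11.15
```

Emit:
step_arm(
  series=[
    [[0.05,0,-0.09],0,255],
    [[0.05,0,-0.09],0,255],
  ],
)

```text
clock: 16.77
tcp_pos: [0.4816, -0.1366, 0.0599]
orientation: [0.001, 0.008, 1.0, 0.002]
wrist_force: [-5.1, 0.6, 12.0]
finger_gap: -0.0
```

```bash
python3 st.py
```

```text
16.775 tcp [ 0.4816 -0.1366  0.0599] az 1.556 F [-5.13  0.57 11.98] gap -0.0
off along n mm -20.18 perp [1.5 0.2 0.9] Fn 12.94
```

The stop is felt at about 13 N, with the force rising steeply over the last 0.5 mm and still well under 30 N. Backing off along the key's axis.

Emit:
step_arm(
  series=[
    [[-0.15,0,0.26],0,255],
    [[-0.4,0,0.7],0,255],
    [[-1,0,1.7],0,255],
    [[-2,0,3.5],0,255],
    [[-4,0,7],0,255],
  ],
)

```text
clock: 17.4
tcp_pos: [0.4406, -0.1362, 0.1298]
orientation: [-0.0, 0.007, 1.0, 0.002]
wrist_force: [-0.1, -0.4, -0.1]
finger_gap: -0.0002
```

Emit:
step_arm(
  series=[
    [[-3,5,6],0,255],
    [[-4,10,10],0,255],
    [[-4,16,10],0,255],
    [[-4,20,10],0,255],
  ],
)

```text
clock: 17.9
tcp_pos: [0.4007, 0.0652, 0.2318]
orientation: [0.002, 0.008, 1.0, 0.002]
wrist_force: [1.0, 1.0, -0.2]
finger_gap: 0.0
```

```bash
python3 st.py; python3 - <<'E'
from h import *
c=cam('scene','s11.png'); crop(c,255,180,425,350,4.4,'s11c.png'); c=cam('top','t11.png');crop(c,262,130,412,220,5,'t11c.png')
E
```

```text
17.9 tcp [0.4007 0.0652 0.2318] az 1.555 F [ 0.98  0.99 -0.23] gap 0.0
off along n mm 171.1 perp [ 16.2 200.2   7.1] Fn -0.68
```

View pics/s11c.png

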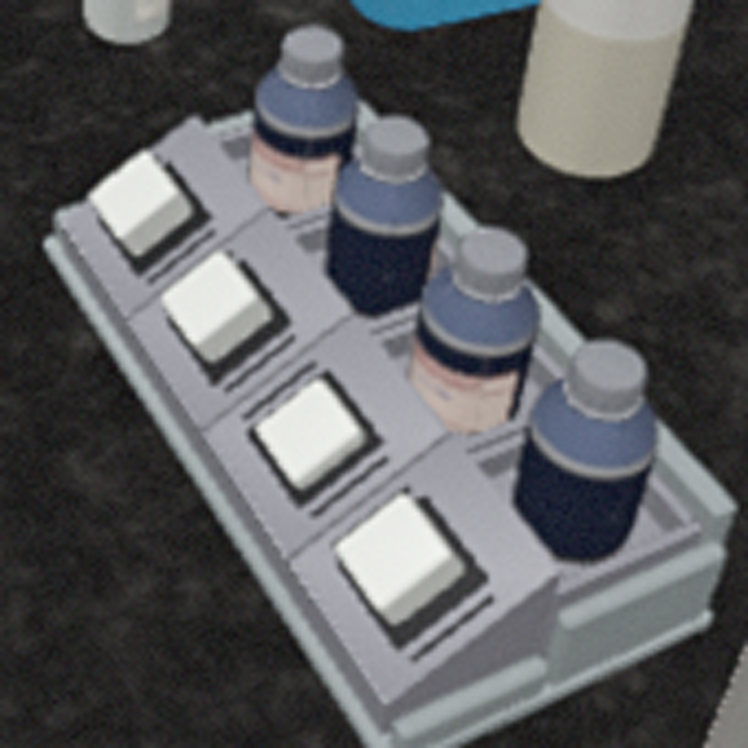

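View pics/t11.png

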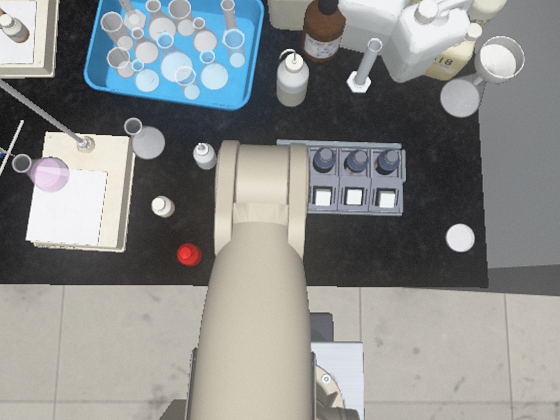

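View pics/s11.png

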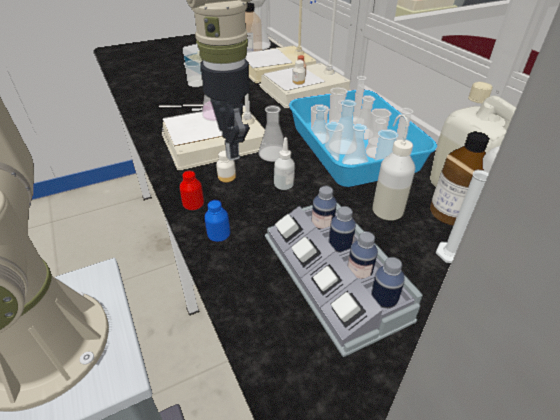

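The spare stands in cell 3. Key 3 sits low (crop (310,435)) and key 2's sides are fully visible at (217,307). I'll measure each key's depth by projecting its top face onto the before and after pictures.

```bash
python3 - <<'E'
from h import *
import fit
p=fit.p if False else np.array([0.53450552,-0.10008228,-0.01913985])
def quad(c,y,t):
    ux=np.array([.866,0,.5]); n=np.array([-.5,0,.866]); ctr=np.array([-40,y,54])+(26-t)*n
    return np.array([proj(c,fit.W(p,ctr+a*18*ux+np.array([0,b*17,0]))) for a,b in((-1,-1),(-1,1),(1,1),(1,-1))])
a=cv2.imread('pics/scene0.png')[:,:,::-1]; c=cam('scene'); b=c['frame']
# white top-face mask IoU-type score vs depth
for name,im in(('before',a),('after',b)):
    g=cv2.cvtColor(np.ascontiguousarray(im),cv2.COLOR_RGB2GRAY); g=cv2.resize(g,None,fx=4,fy=4,interpolation=cv2.INTER_CUBIC).astype(float)
    m=g>215
    for k,y in enumerate((112.5,37.5,-37.5,-112.5)):
        Qall=quad(c,y,8)*4; loc=np.zeros(g.shape,np.uint8); ctr=Qall.mean(0); cv2.circle(loc,tuple(int(v) for v in ctr),90,1,-1)
        mm=m&(loc>0); best=[]
        for t in np.arange(-4,22,.5):
            q=np.zeros(g.shape,np.uint8); cv2.fillPoly(q,[np.round((quad(c,y,t)+.5)*4).astype(int)],1); q=q>0
            best.append(((q&mm).sum()/(q|mm).sum(),t))
        print(name,'key',k+1,'depth mm',max(best)[1],'IoU',round(max(best)[0],2))
crop(c,280,210,360,300,6,'s12.png')
E
```

```text
before key 1 depth mm -2.0 IoU 0.8
before key 2 depth mm 7.0 IoU 0.8
before key 3 depth mm -3.0 IoU 0.8
before key 4 depth mm -4.0 IoU 0.78
after key 1 depth mm -2.0 IoU 0.74
after key 2 depth mm -3.0 IoU 0.81
after key 3 depth mm 11.0 IoU 0.8
after key 4 depth mm -4.0 IoU 0.79
```

View pics/s12.png

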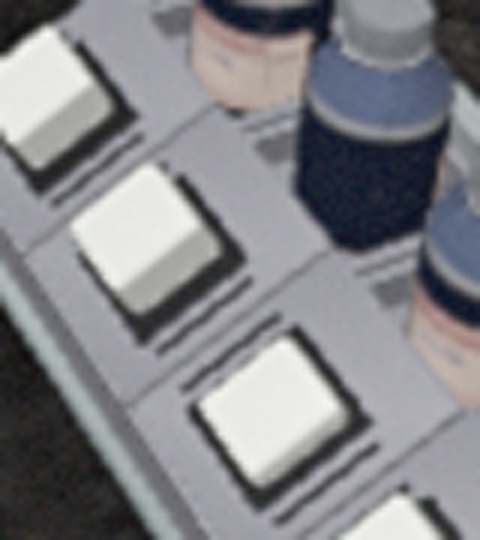

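Key 3 stays latched, about 14 mm lower than before. Key 2 popped up by about 10 mm, and keys 1 and 4 haven't moved. The red, blue, indicator and dropper bottles are still at their original pixels, and the arm is clear. Handing in.

```bash
python3 -c "
from h import *
print(env.hand_in(), env.get_state()['clock'])"
```

```text
the job is handed in; nothing more can be done
the job is handed in; nothing more can be done
```

The spare dark bottle now stands upright in the empty cell, third from the left, and I let go of it there. I then pressed that cell's key along its axis until I felt the stop, at about 13 N (breaks above 30 N), and backed the arm off.

**Last checks (pictures at about 18 s of the 45 s):**
- **Keys:** key 3 stays down, about 14 mm lower than before. Key 2, which had been down, sprang up about 10 mm. Keys 1 and 4 did not move.
- **Other items:** the red, blue, indicator and dropper bottles are at the same place in the pictures as at the start. The three bottles already in cells also show no movement. The arm was touching nothing.

**Disagreements and gaps:**
- **Key depth:** the picture-based depths are rough. Keys that were up read -2 to -4 mm instead of 0. Key 3's 14 mm compares with about 17 mm of finger travel from first contact.
- **Force reading:** the force dipped to about 1 N mid-press, before the stop. A picture then showed the fingertip still on key 3.
- **Hand-in:** the hand-in gave no verdict.

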